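Set the clicker of a steering damper: closed, then four clicks open

TASK

The rotary steering damper clamped in the bench vice needs its damping set. Push the wing of its red click dial round with a fingertip: first clockwise until it stands fully closed at its stop, then back open (counter-clockwise, seen from above) exactly four clicks, and leave it resting in that click. Do it by touch only, without pinching the wing or forcing it against the stop, and leave everything else on the bench where it lies.

Things in the scene. Friction and masses are not known exactly. Their poses are not given: they have to be found in the camera images.
- dial (a joint): Click dial on the damper, rad. 0 = fully closed (click zero, rigid stop); grows as it opens, counter-clockwise from above, a click every 0.349 (20 deg), eleven clicks to the open stop at 3.84. Starts between 1.7 and 3.8. Pushed 20 mm from the axis it takes about 5 N to leave a click; half-way (10 deg) the force is gone and the dial jumps ahead into the next. Let go, it sits in the nearest click.
- dial_axis (a point): On the dial's upright axis, at the very top of its wing. The wing is a red upright bar 10 mm thick, 16 mm high, reaching 34 mm from the axis to its pointer end and 22 mm to its blunt end, on a flat red disc 47 mm across. This point is 17.5 mm above the disc; nothing within 150 mm is higher. Its x axis runs along the wing to the pointer end, z up. The long sides are the faces to push.
- pointer_tip (a point): Pointer end of the dial's wing, 34 mm from dial_axis at the same height. From dial_axis to here is the way the pointer points; it turns with the dial. A white line on the wing's top edge, 3 mm wide and 1.5 mm high, marks the pointer half.
- damper: Black rotary steering damper, fixed in the vice: block 60 x 56 x 30 mm, flat top 12 mm above the jaws. Origin on the dial's axis at its underside (132 mm above the bench). x axis along the vice, away from the vice's handle. The closed pointer stands 20 deg clockwise of x seen from above, at the red mark; white dots mark the eleven clicks, four clicks being 60 deg counter-clockwise of x.
- vice: Dark green bench vice, fixed. Origin on the bench under the middle of the jaw gap. Spindle and T-handle towards its -x (to 210 mm out, under 125 mm high, handle from -85 to +90 mm in y), anvil towards +x (to 160 mm out, 130 mm high). Jaws 118 mm wide along y, tops 150 mm high.
- bush: Loose brass bush, 24 mm across, 22 mm high, standing on the vice's anvil; origin at the centre of its underside.
- compressor_cover: Loose aluminium turbo compressor cover, about 140 mm across, 62 mm high, lying on the bench; origin at the centre of its underside.
- spray_can: Loose spray can, 65 mm across, 190 mm high, standing on the bench; origin at the centre of its underside.
- grease_pot: Loose orange pot, 72 mm across, 70 mm high, standing on the bench; origin at the centre of its underside.
- spanner: Loose steel spanner, about 180 mm long, lying on the bench along its x axis.
- screwdriver: Loose red screwdriver, about 200 mm long, lying on the bench along its x axis.
- mallet: Loose copper hammer with wooden handle, about 260 mm long, lying on the bench along its x axis.

How it is judged:
By the outcome, as a careful person would: the job done as asked, in the order asked, and still so for the second after the job is handed in, with the robot touching nothing.
It also fails if it takes over 64 s, if anything falls off the work surface, if the arm or the gripper's body presses on something with over 40 N, if the wrist force passes 120 N, or if a joint passes its speed limit or range.

ROBOT

A 6-joint arm with a two-finger parallel gripper is mounted at the origin on the work surface. World frame = base frame: x ahead of the robot, y to its left, z up, the work surface at z = 0. Lengths are in m, angles in rad, forces in N, time in s.
With the tool pointing down it reaches from about 0.375 to 0.925 m from the base axis. Payload 5.7 kg.
Tool frame: the origin (TCP) lies midway between the tips of the shut fingers; the grasp point (between the pads) lies 19 mm behind it; z points along the fingers, y is the line along which they close (so a half turn about z gives the same grasp; the last joint's range is limited). The gripper opens to 88 mm and grips with 3 to 60 N. Pads are 20 mm wide; open, the fingers measure 115 mm over their backs; the gripper's body (75 mm by 178 mm) begins 61 mm behind the grasp point.
Start: joints at [-1.405, 0.359, 1.51, -0, 1.272, -0.115], TCP at [0.166, -0.576, 0.223] pointing down, gripper open.
Joint ranges: [-2.97, 2.97], [-1.01, 2.36], [0.21, 2.38], [-0.96, 4.11], [0.2, 2.71], [-2.98, 2.98]. Speed limits (rad/s): [2.39, 2.39, 3.14, 3.14, 3.14, 3.14].

INTERFACE

Orientations are given as a unit quaternion [x, y, z, w].
In Python, from bench import move_ptp, servo_line, goto_joints, move_gripper, sleep, inverse_kinematics, capture, PlanningError, close_job, spot_in, silhouettes, current_clock, current_joint_pos, current_qvel, current_joint_torque, current_position, current_orientation, current_force, current_torque, current_finger_gap, current_grip_force gives the robot as it stands. Calls block until the motion is done:
- move_ptp(position, orientation): joint-space move of the TCP to a pose.
- servo_line(position, orientation=None, rate=0.15, contact_N=None): straight line of the TCP; orientation=None keeps the orientation; rate is the mean speed in m/s. With contact_N (N) it stops when the force on the tool has changed by that much, and returns True; else False.
- goto_joints(angles): joint-space move.
- move_gripper(opening): finger opening in m; the grip force is fixed at half the most; returns when the fingers have stopped.
- sleep(seconds).
- inverse_kinematics(position, orientation): joint angles nearest the present ones, or None.
- capture(name): name is "scene" or "top"; returns a dict with "image" (420x560x3 uint8, blue, green, red), "range_z" (420x560 float32, m along the optical axis (not along the pixel's ray), 0 where there is no reading), "intrinsics" (3x3 intrinsics, pixels), "k1" (the pictures are not rectified: a ray, as slopes to the right and down, at radius r is drawn at 1 + k1 r^2 times it, then the intrinsics apply), "R" (3x3) and "t" (3): a world point X has camera coordinates R X + t. Camera axes: x right, y down, z forward; pixel columns grow to the right and rows downward; lengths in m; the calibration is good to about 2 mm. A picture is of the moment at which its call begins.
A pose or a line that the arm cannot do raises PlanningError and nothing moves.
- close_job(): hands the job in; it is judged then, once.
Trained networks look in the newest picture that a camera, given by its name, has taken for a name from the list of things; names that differ only in an ending like _2 or _b are one class to them, and where a whole thing is asked for, a point or a joint stands for the part that bears it (a point fixed in the world has none). Each returns a list of dicts, best first, with "conf" (0 to 1); they miss things now and then, are a little off and sometimes report something else, mostly with a low value. They report only what shows in the picture. A call takes as long as a camera call.
- spot_in(camera, query): "xy" ([column, row] in pixels, amid what is visible of it).
- silhouettes(camera, query): "region" (420x560 bool, what is visible of it) and "xy" ([column, row] in pixels, amid what is visible of it).
Readings, each from a call of its own:
- current_clock(): time.
- current_joint_pos(): joint angles.
- current_qvel(): joint speeds.
- current_joint_torque(): joint torques, N m.
- current_position(): TCP position.
- current_orientation(): TCP orientation.
- current_force(): force on the tool from outside, world axes, zero at the start.
- current_torque(): the same for the moment, N m.
- current_finger_gap(): finger opening in m.
- current_grip_force(): force on a finger pad.
Only numpy, scipy, OpenCV 4.12 (cv2) and the standard library are available. Lean on these libraries where they do the work, as an engineer would, in place of code of your own. Each camera call takes 0.05 s, during which the arm holds its last target. There are 200 camera calls.

## Working session

There is one attempt and no reset: what is moved stays moved. The work goes in short steps, each a Python script; the robot and the scene stay as the last script left them, time stands still between calls to the robot, and variables do not carry over. Pictures are saved under pics/ and viewed, at most 10 in all, crops included, and the job is handed in when it is done.

```bash
mkdir -p pics; ls
cat > h.py <<'E'
import numpy as np, cv2
from bench import *
def world(c,uv,z=None):
    K=c["intrinsics"];R=np.array(c["R"]);t=np.array(c["t"])
    d=np.array([c["k1"],0,0,0,0],float)
    uv=np.atleast_2d(np.array(uv,float))
    s=cv2.undistortPoints(uv[:,None],np.array(K,float),d)[:,0]
    out=[]
    for (u,v),(a,b) in zip(uv,s):
        ray=np.array([a,b,1.])
        if z is None: D=c["range_z"][int(round(v)),int(round(u))]
        else:
            o=-R.T@t; w=R.T@ray; D=(z-o[2])/w[2]
        out.append(R.T@(ray*D-t))
    return np.array(out)
E
python3 - <<'E'
from h import *
for n in("scene","top"):
    c=capture(n); cv2.imwrite(f"pics/{n}.png",c["image"])
    print(n,np.round(-np.array(c["R"]).T@c["t"],3),c["k1"],c["intrinsics"][0])
    for q in("dial","dial_axis","pointer_tip","damper","vice","bush"):
        r=spot_in(n,q)
        for e in r[:2]: print(q,round(e["conf"],2),np.round(e["xy"],1),np.round(world(c,e["xy"])[0],4))
print(current_clock())
E
```

```text
pics
scene [0.94  0.491 1.051] -0.06490146705654012 [468.10030638   0.         275.74419417]
dial 0.78 [308.1 194.6] [0.4983 0.0566 0.1808]
dial_axis 0.69 [312.8 198.2] [0.4901 0.0647 0.168 ]
dial_axis 0.63 [164.3 122. ] [ 0.5799 -0.4968  0.0265]
pointer_tip 0.54 [310.1 196.5] [0.497  0.0622 0.1783]
damper 0.57 [311.4 202.8] [0.4982 0.0696 0.1624]
vice 0.87 [304.9 228.6] [0.5491 0.1065 0.1485]
vice 0.58 [312. 196.] [0.4924 0.0637 0.1779]
bush 0.54 [313.  257.5] [0.5825 0.172  0.1463]
bush 0.25 [154.3 169. ] [ 0.7218 -0.2692  0.1338]
top [ 0.359 -0.014  1.255] 0.013109425090001523 [455.47946609   0.         274.74145089]
dial 0.89 [242.6 243.1] [0.4834 0.06   0.1803]
dial 0.64 [194.8 167.4] [0.6978 0.202  0.0728]
dial_axis 0.66 [245.9 243.8] [0.4833 0.0529 0.1681]
pointer_tip 0.6 [242.8 241. ] [0.4882 0.0595 0.1823]
damper 0.7 [240.4 242.9] [0.4838 0.0652 0.1805]
vice 0.73 [257.6 245.7] [0.481  0.0253 0.1521]
bush 0.69 [244.8 241.5] [0.4872 0.0548 0.1814]
0.7
```

Run:
```python
import cv2,numpy as np
a=cv2.imread("pics/top.png");b=cv2.imread("pics/scene.png")
x=cv2.resize(a[205:285,190:295],(800,600),interpolation=cv2.INTER_CUBIC)
cv2.imwrite("pics/topc.png",x)
y=cv2.resize(b[155:275,250:370],(600,600),interpolation=cv2.INTER_CUBIC);cv2.imwrite("pics/scenec.png",y)
```

```text
(no output)
```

View pics/top.png

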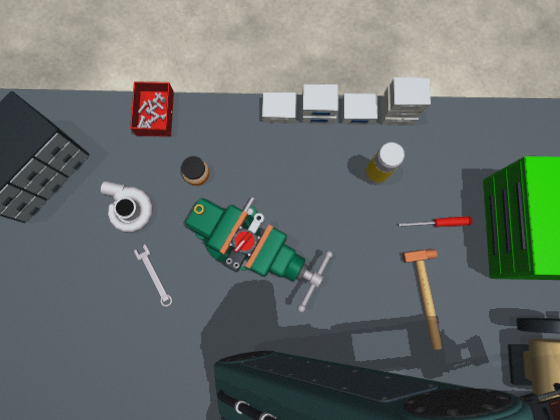

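View pics/topc.png

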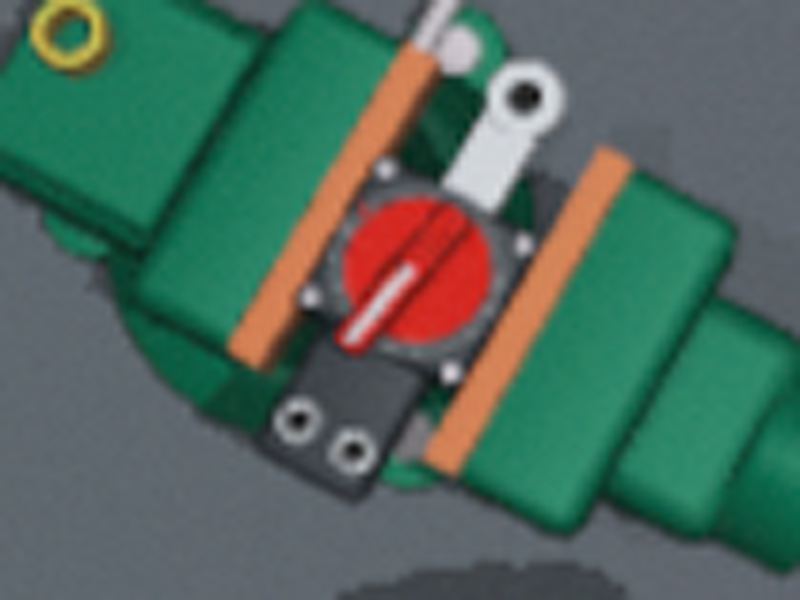

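View pics/scenec.png

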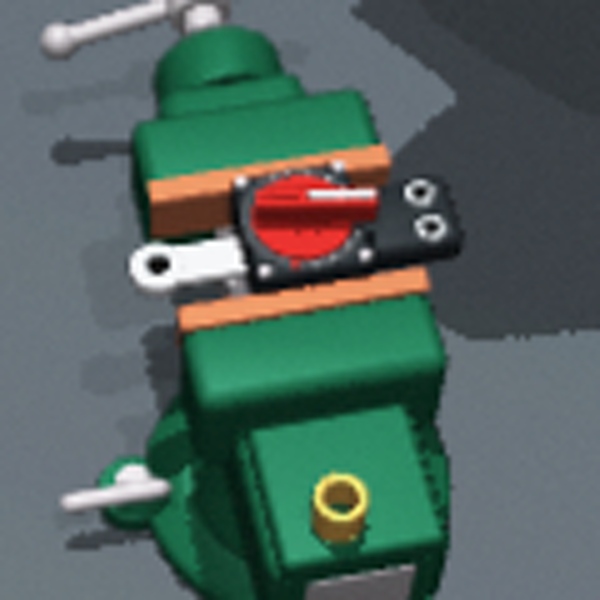

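The top view (up = +x, left = +y) shows the vice with its x axis at about 60° in world, the dial at about (244,242) and the pointer at about 142°. That puts it near click 5. The red closed mark lies at about 40°. Next I'll fit the disc and wing precisely and check the IK along the arc.

```bash
cat >> h.py <<'E'
from scipy.optimize import least_squares
def look(n,zd=None,zt=None,axis=None):
    c=capture(n);im=c["image"].astype(int)
    p=(244,242) if n=="top" else (310,198)
    m=np.zeros(im.shape[:2],bool);m[p[1]-22:p[1]+23,p[0]-22:p[0]+23]=1
    b,g,r=im[...,0],im[...,1],im[...,2]
    red=m&(r>110)&(g<80)&(b<80)&(r>2*g)
    nn,lab,st,_=cv2.connectedComponentsWithStats(red.astype(np.uint8));k=1+np.argmax(st[1:,4]);red=lab==k
    hull=cv2.fillConvexPoly(np.zeros(red.shape,np.uint8),cv2.convexHull(np.argwhere(red)[:,::-1].astype(np.int32)),1)>0
    wh=hull&(np.minimum(np.minimum(b,g),r)>125)
    return c,red,wh
def white(c,wh,axis,zt):
    v,u=np.nonzero(wh);P=world(c,np.c_[u,v],zt)[:,:2]
    w=c["image"][v,u].min(1).astype(float)-100
    m=(P*w[:,None]).sum(0)/w.sum()
    _,_,V=np.linalg.svd((P-m)*np.sqrt(w)[:,None]); d=V[0]
    if d@(m-axis)<0:d=-d
    return m,np.degrees(np.arctan2(d[1],d[0])),np.degrees(np.arctan2(*(m-axis)[::-1])),np.linalg.norm(m-axis),len(P)
from scipy.spatial.transform import Rotation as Rot
def down(a):  # tool x at world yaw a (rad), z down
    c,s=np.cos(a),np.sin(a)
    return Rot.from_matrix(np.array([[c,s,0],[s,-c,0],[0,0,-1]])).as_quat()
E
python3 - <<'E'
from h import *
ax=[]
for n in("top","scene"):
    c,red,wh=look(n)
    v,u=np.nonzero(red);W=world(c,np.c_[u,v]);z=W[:,2]
    print(n,len(z),"z pct",np.round(np.percentile(z,[5,20,35,50,65,80,95]),4))
    v,u=np.nonzero(wh);zw=world(c,np.c_[u,v])[:,2];print("white z",np.round(np.percentile(zw,[10,50,90]),4))
    zd=0.1655
    ct=cv2.findContours(red.astype(np.uint8),0,1)[0];ct=max(ct,key=len)[:,0]
    P=world(c,ct,zd)[:,:2]
    f=least_squares(lambda q:np.linalg.norm(P-q,axis=1)-.0225,P.mean(0),loss="soft_l1",f_scale=.001)
    print("axis",np.round(f.x,4),"rms",np.sqrt(np.median(f.fun**2)));ax.append(f.x)
    m=white(c,wh,f.x,.1815);print("white",m)
A=np.mean(ax,0)
for sgn in(1,-1):
  for off in(1,-1):
    for th in(150,90,40):
        t=np.radians(th);e=np.array([np.cos(t),np.sin(t)]);nrm=np.array([-e[1],e[0]])
        p=A+.022*e+off*.016*nrm
        q=inverse_kinematics([*p,.17],down(t+sgn*np.pi/2));print(sgn,off,th,None if q is None else np.round(q,2))
E
```

```text
top 280 z pct [0.1616 0.1634 0.1644 0.1654 0.1668 0.1784 0.1828]
white z [0.1796 0.1812 0.1839]
axis [0.491  0.0579] rms 0.0007878897659580816
white (array([0.47884163, 0.06723206]), np.float64(142.4868766426516), np.float64(142.46309169484275), np.float64(0.015320807740263998), 24)
scene 221 z pct [0.1624 0.1637 0.1646 0.1657 0.1667 0.1791 0.1818]
white z [0.1794 0.1812 0.1831]
axis [0.4939 0.0592] rms 0.0024279235535201206
white (array([0.48092298, 0.06678398]), np.float64(139.7713676961406), np.float64(149.73601902322784), np.float64(0.014977255454648647), 22)
1 1 150 [-0.03  0.23  1.85 -0.    1.06 -2.65]
1 1 90 [ 0.02  0.25  1.82 -0.    1.07 -1.55]
1 1 40 [ 0.03  0.28  1.77 -0.    1.08 -0.67]
1 -1 150 [ 0.03  0.26  1.81 -0.    1.07 -2.59]
1 -1 90 [ 0.02  0.29  1.76 -0.    1.09 -1.55]
1 -1 40 [-0.02  0.31  1.74 -0.    1.1  -0.71]
-1 1 150 [-0.03  0.23  1.85 -0.    1.06  0.5 ]
-1 1 90 [ 0.02  0.25  1.82 -0.    1.07  1.6 ]
-1 1 40 [ 0.03  0.28  1.77 -0.    1.08  2.48]
-1 -1 150 [ 0.03  0.26  1.81 -0.    1.07  0.55]
-1 -1 90 [ 0.02  0.29  1.76 -0.    1.09  1.59]
-1 -1 40 [-0.02  0.31  1.74 -0.    1.1   2.43]
```

```bash
cat >> h.py <<'E'
A=np.array([.4917,.0583]); RAD=.024; ZT=.171
def pose(th,d,z=ZT,rad=RAD):
    t=np.radians(th);e=np.array([np.cos(t),np.sin(t)]);n=np.array([-e[1],e[0]])
    return [*(A+rad*e+d*n),z],down(t+np.pi/2)
def dev(th): # measured tool offset across/along line at th
    p=np.array(current_position())[:2]-A;t=np.radians(th)
    return p@[-np.sin(t),np.cos(t)],p@[np.cos(t),np.sin(t)]
def mom(f0): # force minus f0, moment about dial axis
    f=np.array(current_force())-f0;p=np.array(current_position())[:2]-A
    return f,p[0]*f[1]-p[1]*f[0]
E
python3 - <<'E'
from h import *
move_gripper(0.0)
move_ptp(*pose(140,.028,.26)); print(current_clock())
print(servo_line(pose(140,.028)[0],rate=.08,contact_N=4)); print(current_clock(),np.round(current_position(),4))
f0=np.array(current_force());np.save("f0.npy",f0)
print(servo_line(pose(140,.008)[0],rate=.02,contact_N=1.5))
print(dev(140),np.round(mom(f0)[0],2),current_clock(),current_finger_gap())
c=capture("scene");cv2.imwrite("pics/s2.png",cv2.resize(c["image"][130:270,220:400],(720,560),interpolation=cv2.INTER_CUBIC))
E
```

```text
4.6
False
5.8583 [0.4558 0.0522 0.1715]
True
(np.float64(0.017275314830244765), np.float64(0.02427627508333711)) [-0.89  0.16  0.53] 6.4833 0.00037079109645613337
```

View pics/s2.png

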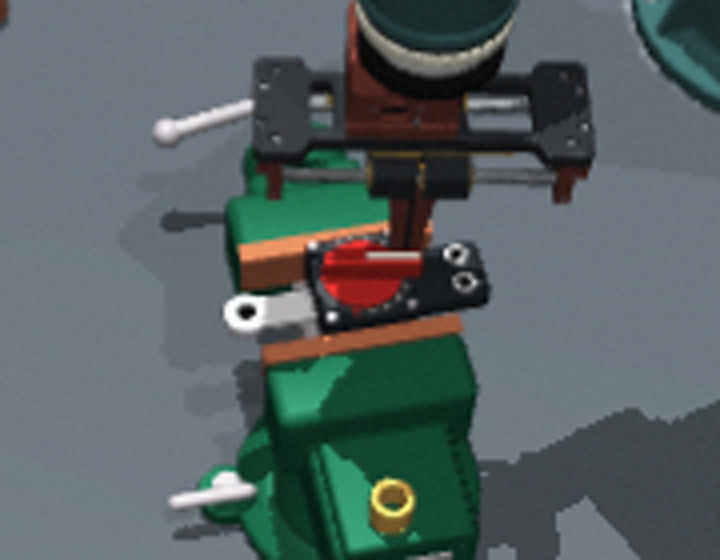

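The fingertip stands behind the pointer half, on its counter-clockwise side (crop pixel (405,240)), as intended. Now I'll push clockwise in small arc steps and log the moment.

```bash
cat >> h.py <<'E'
def arc(th0,th1,d,step,fmax,rate=.04):
    f0=np.load("f0.npy");th=th0
    while abs(th-th1)>1e-6:
        th+=np.clip(th1-th,-step,step)
        p,q=pose(th,d);servo_line(p,q,rate=rate)
        f,m=mom(f0);print(round(th,1),np.round(f,1),"M",round(m*1e3),"t",round(current_clock(),2))
        if np.linalg.norm(f[:2])>fmax: print("STOP");break
    return th
E
python3 - <<'E'
from h import *
arc(140,110,.0165,3,14)
E
```

```text
137 [-1.6  0.9 -0.7] M -19 t 6.78
134 [-0.2  0.9 -0. ] M -24 t 7.03
131 [ 0.4  0.4 -0.1] M -13 t 7.28
128 [-0.4  1.4 -0.5] M -35 t 7.53
125 [-0.1  1.4 -0.2] M -37 t 7.78
122 [-0.   0.7 -0. ] M -19 t 8.03
119 [-0.8 -0.6  1.4] M 25 t 8.28
116 [-0.7 -0.3  0. ] M 17 t 8.53
113 [0.5 0.8 0.3] M -27 t 8.78
110 [0.6 1.2 0.3] M -38 t 9.03
```

Run:
```python
from h import *
c,red,wh=look("scene");print(wh.sum())
if wh.sum()>5: print(white(c,wh,A,.182))
cv2.imwrite("pics/s3.png",cv2.resize(c["image"][130:270,220:400],(720,560),interpolation=cv2.INTER_CUBIC))
F=[]
for i in range(20): F.append(current_force());sleep(.01)
F=np.array(F)-np.load("f0.npy");print(F.mean(0),F.std(0),np.round(current_position(),4),pose(110,.0165)[0])
```

```text
0
[ 0.18571706  1.22628789 -0.30561937] [0.58605813 0.53211443 0.40516114] [0.468  0.0752 0.171 ] [np.float64(0.46798658831721646), np.float64(0.07520929053398827), 0.171]
```

View pics/s3.png

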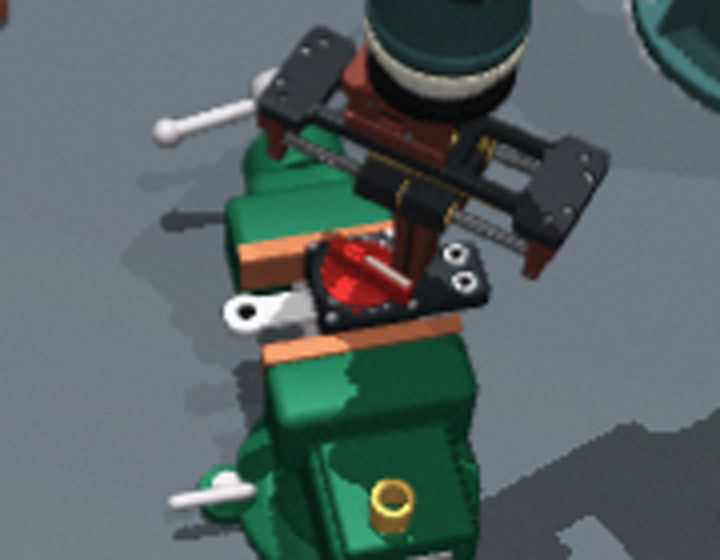

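Run:
```python
from h import *
c=capture("scene")
W=world(c,[[220+368/4,130+258/4],[220+405/4,130+282/4]],.182)[:,:2];d=W[1]-W[0];print(W,np.degrees(np.arctan2(d[1],d[0])),np.linalg.norm(d))
im=c["image"][185:210,300:330].astype(int);print(im.min(2)[5:20,5:26])
```

```text
[[0.49180017 0.06259984]
 [0.48656789 0.08818881]] 101.55619929273082 0.02611841986540029
[[ 25  27  45  35  29  40  60  53  65  73 159 106  64  39  24  22  22  16
   22  21  22]
 [ 22  34  41  45  34  22  25  26  34  37  89  82  82  50  27  21  22  15
   21  25  24]
 [ 25  39  35  43  46  42  28  23  24  24  30  36  64  38  22  22  17  16
   22  22  20]
 [ 18  32  43  29  32  29  25  31  27  25  23  26  32  26  24  22  17  17
   20  22  25]
 [ 13  20  29  38  44  31  99 160  93  39  29  24  21  21  22  21  18  21
   22  21  22]
 [ 14  18  18  22  29  26  61 130 166 142  76  36  25  21  20  26  17  19
   23  21  18]
 [ 19  18  17  15  16  21  29  50 104 158 169 115  46  25  22  22  15  24
   24  24  18]
 [ 24  20  21  16  18  15  18  22  38  76 133 168 140  72  29  20  16  21
   22  24  17]
 [ 26  22  20  18  21  16  16  18  20  27  53 102 156 171 114  48  23  22
   20  22  22]
 [ 39  43  28  22  21  19  18  18  16  18  21  38  76 123 168 142  78  30
   19  23  28]
 [ 49  47  43  40  28  26  21  17  15  15  17  19  24  46  95 155 171 102
   35  29  29]
 [ 52  51  50  35  24  26  24  18  16  16  15  16  18  21  33  76 106  61
   24  30  27]
 [ 51  52  52  33  28  20  25  24  25  20  15  17  15  16  16  26  41  22
   17  26  26]
 [ 50  51  39  30  29  29  25  26  23  25  19  17  18  19  18  14  18  17
   18  25  26]
 [ 51  52  36  28  31  28  26  29  28  28  22  23  21  17  15  14  16  17
   38  27  23]]
```

```bash
cat >> h.py <<'E'
def ang():
    c=capture("scene");g=c["image"].min(2);hue=c["image"].astype(int)
    m=np.zeros_like(g);m[175:225,285:340]=1
    n,lab,st,_=cv2.connectedComponentsWithStats(((g>75)&(m>0)).astype(np.uint8));best=[]
    for k in range(1,n):
        if st[k,4]<8: continue
        v,u=np.nonzero(lab==k);P=world(c,np.c_[u,v],.182)[:,:2]
        mm=P.mean(0);s,V=np.linalg.eigh(np.cov((P-mm).T));d=V[:,1]
        if d@(mm-A)<0:d=-d
        r=mm-A;L=np.ptp((P-mm)@d)
        if .008<np.linalg.norm(r)<.03 and s[1]>6*s[0]:
            best.append((len(P),round(np.degrees(np.arctan2(d[1],d[0])),1),round(np.degrees(np.arctan2(r[1],r[0])),1),round(np.linalg.norm(r),4),round(L,4)))
    return sorted(best)[::-1][:2],c
E
python3 - <<'E'
from h import *
print(ang()[0])
arc(110,74,.0165,2,12);print(ang()[0])
arc(74,54,.0165,2,12);r,c=ang();print(r,current_clock())
cv2.imwrite("pics/s4.png",cv2.resize(c["image"][130:270,220:400],(720,560),interpolation=cv2.INTER_CUBIC))
E
```

```text
[(115, np.float64(-28.6), np.float64(-66.0), np.float64(0.026), np.float64(0.0784)), (30, np.float64(100.5), np.float64(98.7), np.float64(0.0171), np.float64(0.0292))]
108 [ 0.4  1.6 -0. ] M -43 t 9.6
106 [-0.6  1.4  0.2] M -20 t 9.85
104 [ 1.   1.4 -0.5] M -50 t 10.1
102 [-0.3  0.9 -0. ] M -12 t 10.35
100 [-0.8  0.2  0.7] M 12 t 10.6
98 [-2.3  0.5  1.4] M 39 t 10.85
96 [-1.5 -0.3 -0.3] M 40 t 11.1
94 [-0.8  1.4  0.9] M -7 t 11.35
92 [ 0.5  0.6 -0.1] M -22 t 11.6
90 [-0.1  0.9  0. ] M -12 t 11.85
88 [ 1.1  0.4 -0.4] M -32 t 12.1
86 [-0.7  1.4  0.1] M -4 t 12.35
84 [-0.1  1.6 -0.3] M -19 t 12.6
82 [0.1 1.7 0.2] M -24 t 12.85
80 [-1.1  0.5 -0.4] M 23 t 13.1
78 [-1.9  0.8  0.8] M 42 t 13.35
76 [-2.1  0.9  0.3] M 47 t 13.6
74 [ 0.   1.3 -1.2] M -13 t 13.85
[(28, np.float64(74.6), np.float64(72.0), np.float64(0.0166), np.float64(0.0311))]
72 [-0.   0.6  0.1] M -5 t 14.15
70 [ 0.1  1.2 -0.2] M -10 t 14.4
68 [ 0.6  0.7 -1. ] M -22 t 14.65
66 [-0.4  0.9  0.3] M 6 t 14.9
64 [-0.8  0.7 -0.7] M 21 t 15.15
62 [-0.2  0.8 -1. ] M 4 t 15.4
60 [-1.6  0.8  0.2] M 45 t 15.65
58 [-1.5  0.8  0.6] M 43 t 15.9
56 [-1.   1.4 -0.1] M 29 t 16.15
54 [-0.   1.2 -0.3] M 2 t 16.4
[] 16.45
```

View pics/s4.png

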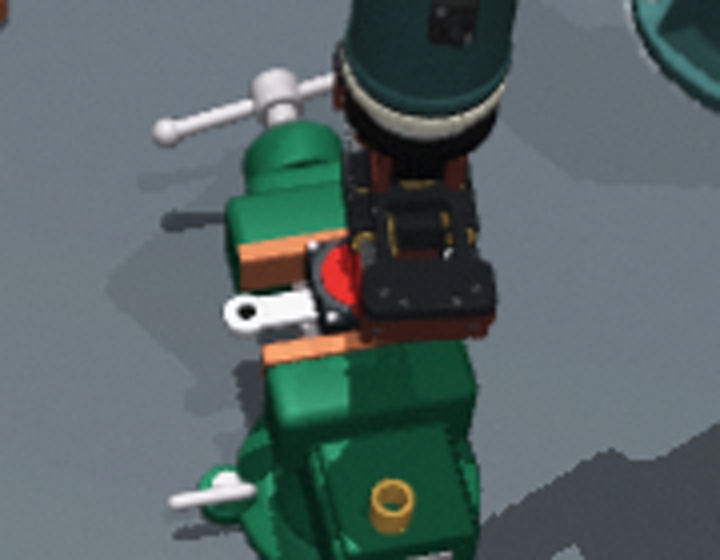

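The gripper now hides the wing from the scene camera. The moment peaks recur every 20° (98, 77, 59), so the dial clicks as expected. I'll carry on to 47, which is past the last half-way point but short of the stop, then back off, lift and look.

Run:
```python
from h import *
arc(54,47,.0165,1,9)
servo_line(pose(47,.026)[0],rate=.08)
servo_line(pose(47,.026,.24)[0],rate=.15)
move_ptp(*pose(47,-.10,.24));print(ang()[0])
c=capture("top");cv2.imwrite("pics/t5.png",cv2.resize(c["image"][205:285,190:295],(787,600),interpolation=cv2.INTER_CUBIC))
c=capture("scene");cv2.imwrite("pics/s5.png",cv2.resize(c["image"][130:270,220:400],(720,560),interpolation=cv2.INTER_CUBIC));print(current_clock())
```

```text
53 [-0.1  1.4 -0.7] M 4 t 16.7
52 [-0.2  1.  -0.3] M 6 t 16.95
51 [-0.1  1.7 -0.3] M 7 t 17.2
50 [-0.   0.9  0.3] M 3 t 17.45
49 [0.5 1.3 0.3] M -10 t 17.7
48 [ 0.2  1.5 -0.7] M -1 t 17.95
47 [-0.7  1.2  0.7] M 25 t 18.2
[(34, np.float64(42.5), np.float64(39.6), np.float64(0.0166), np.float64(0.0307))]
19.7917
```

View pics/s5.png

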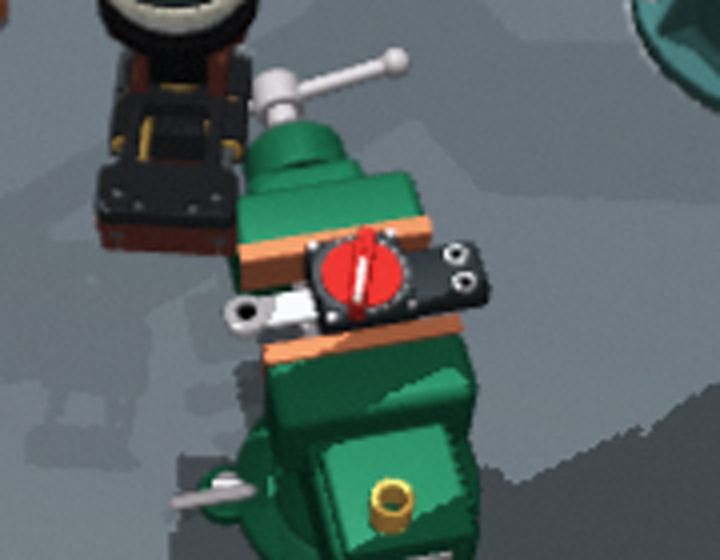

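The pointer reads about 41°, which is click zero at the red mark. Click 3 read 58–59° away, consistent with three clicks. Now I'll go to the clockwise side of the pointer and push it open, averaging the force readings to find the jumps.

```bash
cat >> h.py <<'E'
def fav(n=8):
    F=[]
    for _ in range(n): F.append(current_force());sleep(.004)
    return np.mean(F,0)
def arc2(th0,th1,d,step,fmax=12,rate=.04):
    f0=np.load("f0.npy");th=th0
    while abs(th-th1)>1e-6:
        th+=np.clip(th1-th,-step,step)
        p,q=pose(th,d);servo_line(p,q,rate=rate)
        f=fav()-f0;t=np.radians(th)
        print(round(th,1),"Fn",round(f@[-np.sin(t),np.cos(t),0],1),"Fr",round(f@[np.cos(t),np.sin(t),0],1),round(current_clock(),2))
        if np.linalg.norm(f[:2])>fmax: print("STOP");break
E
python3 - <<'E'
from h import *
move_ptp(*pose(40,-.030,.24))
print(servo_line(pose(40,-.030)[0],rate=.1,contact_N=4))
np.save("f0.npy",fav(20))
servo_line(pose(40,-.0175)[0],rate=.05); print(fav()-np.load("f0.npy"))
arc2(40,88,-.0165,2)
print(ang()[0],current_clock())
E
```

```text
False
[-0.93782724 -0.92819897 -1.13833801]
42 Fn -0.0 Fr -0.6 21.66
44 Fn -1.9 Fr -1.8 21.91
46 Fn -2.0 Fr -1.2 22.16
48 Fn -1.4 Fr 0.3 22.41
50 Fn -0.9 Fr 0.1 22.66
52 Fn 0.3 Fr -0.3 22.91
54 Fn -0.3 Fr -1.5 23.16
56 Fn 0.1 Fr -0.2 23.41
58 Fn 0.3 Fr -0.2 23.66
60 Fn 0.5 Fr 0.1 23.91
62 Fn -0.1 Fr -0.3 24.16
64 Fn -2.0 Fr -1.3 24.41
66 Fn -1.5 Fr -1.1 24.66
68 Fn -1.6 Fr -0.5 24.91
70 Fn -1.6 Fr -1.2 25.16
72 Fn -0.4 Fr -0.3 25.41
74 Fn 0.1 Fr -0.2 25.66
76 Fn 0.3 Fr -1.5 25.91
78 Fn -0.1 Fr 0.1 26.16
80 Fn -0.3 Fr -0.5 26.41
82 Fn 0.4 Fr -0.1 26.66
84 Fn -2.4 Fr -1.7 26.91
86 Fn -2.1 Fr -1.5 27.16
88 Fn -1.2 Fr 0.1 27.41
[(21, np.float64(86.2), np.float64(89.1), np.float64(0.0223), np.float64(0.0277))] 27.4583
```

The trace is clear: jumps at nominal 51 and 71, renewed contact at 63 and 83. The 4th jump should come at about 111. I'll stop at 115, where the finger stands free of the wing.

Run:
```python
from h import *
arc2(88,106,-.0165,2); arc2(106,115,-.0165,1)
servo_line(pose(115,-.028)[0],rate=.08)
servo_line(pose(115,-.028,.24)[0],rate=.15)
move_ptp(*pose(115,.12,.26));print(ang()[0])
move_ptp(*pose(40,-.12,.28));r,c=ang();print(r,current_clock())
cv2.imwrite("pics/s6.png",cv2.resize(c["image"][130:270,220:400],(720,560),interpolation=cv2.INTER_CUBIC))
```

```text
90 Fn 0.6 Fr -0.9 27.71
92 Fn 0.0 Fr -0.8 27.96
94 Fn 0.5 Fr -0.2 28.21
96 Fn 0.1 Fr 0.1 28.46
98 Fn 0.2 Fr 0.4 28.71
100 Fn 0.5 Fr -0.6 28.96
102 Fn 0.7 Fr 0.5 29.21
104 Fn -1.7 Fr 0.0 29.46
106 Fn -1.9 Fr -0.8 29.71
107 Fn -1.6 Fr -0.5 29.96
108 Fn -1.0 Fr -1.1 30.21
109 Fn -0.8 Fr -0.3 30.46
110 Fn -0.5 Fr -0.8 30.71
111 Fn -0.8 Fr -0.4 30.96
112 Fn 0.9 Fr -0.0 31.21
113 Fn 0.9 Fr -0.8 31.46
114 Fn 0.3 Fr -0.9 31.71
115 Fn -0.7 Fr 0.4 31.96
[(162, np.float64(-45.8), np.float64(-60.0), np.float64(0.0167), np.float64(0.0899))]
[(521, np.float64(159.2), np.float64(179.4), np.float64(0.0276), np.float64(0.1378))] 34.7667
```

View pics/s6.png

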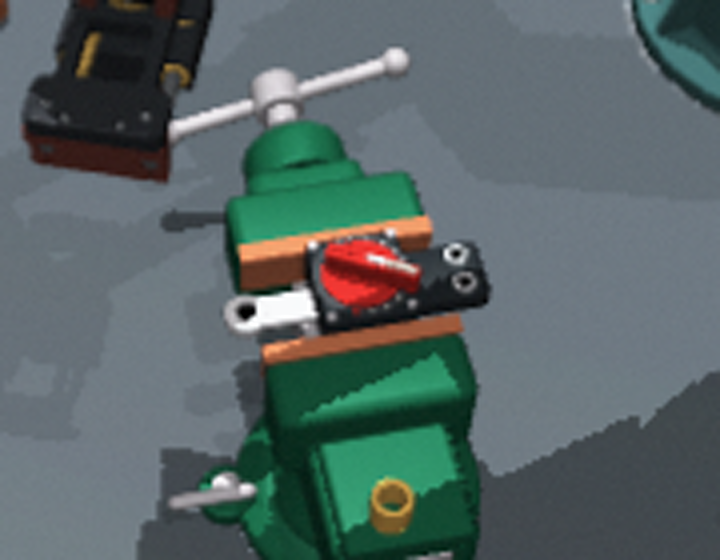

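The pointer lies from (370,258) to (417,272) in the crop, and the gripper is clear. One number check before handing in; the script closes the job only if it agrees.

Run:
```python
from h import *
c=capture("scene");g=c["image"].min(2)
v,u=np.nonzero(g[192:200,311:325]>75);W=world(c,np.c_[u+311,v+192],.182)[:,:2]
m=W.mean(0);d=np.linalg.eigh(np.cov((W-m).T))[1][:,1];d*=np.sign(d@(m-A))
a=np.degrees(np.arctan2(d[1],d[0]));print(a,m-A,len(W))
if 112<a<128: close_job();print("closed",current_clock())
```

```text
122.37596517698843 [-0.0089705   0.01352154] 44
the job is handed in; nothing more can be done
the job is handed in; nothing more can be done
```

I pushed the dial clockwise to closed (click zero), then opened it four clicks. In the last picture the pointer read about 122° against 120° expected, with the gripper clear of the bench, and the job is handed in at about 35 s.

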